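# Load the lift-out till and hold it ready

### The job

Pick up the steel pan by its bar and tip it so that all four wooden blocks slide into the empty bay of the tray (till) that sits in the tool box, then stand the pan flat on the table again. Then take the loaded till by its handle bar, lift it straight up out of the box, keeping it level so that nothing falls out, and finish while still holding it: still and level over the box, its underside about 10 cm above the box's rim, ready to be taken from you. Leave the glue bottle and the tape measure alone.

Things in the scene. Friction and masses are not known exactly. Their poses are not given: they have to be found in the camera images.
- tool_box: open wooden tool box fixed to the table, 190 (x) x 300 (y) x 95 mm high, walls 12 mm, inside 166 x 276 mm; origin at the centre of its underside on the table, z up. Two inner ledges carry the till with its underside 45 mm above the table.
- till_grip (a point): centre of the till's grip bar: dark wood, 120 mm long along x, 14 mm thick along y, 22 mm high, over a hand slot. The till is a loose pale wooden tray, 0.34 kg, 154 (x) x 264 (y) x 44 mm, with 6 mm play in the box. This point lies over the till's middle, 103 mm above its underside, 59 mm above its rim; axes along the till's sides
- till_bay (a point): centre of the floor of the till's empty bay, on the till's -y side, nearest the pan. A 10 mm middle board under the bar parts the till into two bays, each 142 (x) x 121 (y) mm inside. Floor and walls are 6 mm thick, the walls rise 38 mm above this floor; moves with the till, axes as the till's
- tape_roll_center (a point): centre of a roll of blue masking tape, 105 mm across, 24 mm high, 0.11 kg, lying loose in the till's other bay (+y side)
- pan_grip (a point): centre of the pan's wooden grip bar, 116 mm long along x, 16 mm thick along y, 22 mm high, held by two side straps. The pan is a loose steel scoop, 0.22 kg, 116 (x) x 147 (y) mm, back and side walls 34 mm, open at its +y end (lip). This point is 85 mm above the pan's underside, 62 mm ahead of the back, 85 mm behind the lip; axes are the pan's
- pan_lip (a point): middle of the pan's pouring lip (floor edge at the open +y end), 85 mm ahead of the grip bar and 82 mm below the bar's centre, axes as the pan's. The blocks start to slide when the pan is tipped about 27 to 34 degrees
- block_0_center (a point): centre of a dark hardwood glue block 36 x 24 x 20 mm, 0.025 kg, lying loose in the pan at the start
- block_1_center (a point): centre of a dark hardwood glue block 36 x 24 x 20 mm, 0.025 kg, lying loose in the pan at the start
- block_2_center (a point): centre of a dark hardwood glue block 36 x 24 x 20 mm, 0.025 kg, lying loose in the pan at the start
- block_3_center (a point): centre of a dark hardwood glue block 36 x 24 x 20 mm, 0.025 kg, lying loose in the pan at the start
- glue_bottle: bystander: wood glue bottle with orange cap, 61 mm wide, 188 mm high; origin at the centre of its underside
- tape_measure: bystander: yellow tape measure 38 x 92 x 66 mm; origin at the centre of its underside
Things that resemble listed ones, but are neither listed nor needed, are in the scene too. Leave any green or pink look-alike of the part that bears block_3_center alone.

How it is judged:
By the outcome, as a careful person would: the job done as asked, in the order asked, and still so for the second after the job is handed in, while the arm keeps its last pose, push and grip.
It also fails if it takes over 64 s, if anything falls off the work surface, if the arm or the gripper's body presses on something with over 40 N, if the wrist force passes 120 N, or if a joint passes its speed limit or range.

### The arm

A 6-joint arm with a two-finger parallel gripper is mounted at the origin on a cart in front of the work surface, level with it; the furniture and walls round the work are solid. World frame = base frame: x ahead of the robot, y to its left, z up, the work surface at z = 0. Lengths are in m, angles in rad, forces in N, time in s.
With the tool pointing down it reaches from about 0.35 to 0.85 m from the base axis. Payload 8.1 kg.
Tool frame: the origin (TCP) lies at the very end of the fingers, on their centre line; the grasp point (between the pads) lies manip.pinch_z behind it (manip.pinch_z is the distance from the TCP to the grasp point, in m); z points along the fingers, y is the line along which they close (so a half turn about z gives the same grasp; the last joint's range is limited). The gripper opens to 93 mm and grips with 3 to 60 N. Pads are 15 mm wide; open, the fingers measure 128 mm over their backs; the gripper's body (75 mm by 188 mm) begins 65 mm behind the grasp point.
Start: joints at [-1.277, 0.13, 1.488, -0, 1.523, -0.085], TCP at [0.222, -0.557, 0.219] pointing down, gripper open.
Joint ranges: [-2.96, 2.96], [-0.89, 2.26], [0.02, 2.5], [-1.34, 4.48], [0, 2.73], [-2.66, 2.66]. Speed limits (rad/s): [2.39, 2.39, 2.79, 3.14, 3.14, 3.14].

### API

Orientations are given as a unit quaternion [x, y, z, w].
In Python, from station import manip gives the robot as it stands. The module is installed in compiled form; this text tells all that it offers.
- The arm moves only by the shell command python3 -m handwheel 'ROWS' [FORCE]. ROWS is JSON, a list of rows, each a list of 3 entries, a list of its own where there are three numbers: the opening, from -1 (shut) to 1 (fully open), so that 0 is half open, then the shift along the world's x, y, z in cm, then the turn, a rotation vector about the world's x, y, z in degrees. In form: [[fingers, [dx, dy, dz], [rx, ry, rz]], ...]. A call has 1 to 20 rows; each row is the pose to reach, as a shift and turn from the pose commanded when the call began; what a row does not reach only later rows make up. A row lasts 1/8 s, in which the tool goes at most 62.5 mm and 10.7 degrees, less where a joint would pass 70% of its speed; a pose out of reach is approached as far as the arm can. A call with a gripper value outside its range is refused whole. The fingers move at their own pace and stop on an object; FORCE is the grip in N (left out, the last holds). Time passes only in rows, so rows that repeat a pose let the fingers close. It gives the time, the measured TCP pose, the force, the opening and the grip force at its end, in the units of the state.
- manip.state(): the state, without advancing time (a new reading comes with each control period).
- manip.get_image(name): name is "scene" or "top"; returns the picture (400x640x3 uint8, red, green, blue); there is no depth.
- manip.calibration(name): a dict with "fx", "fy", "cx", "cy" (pixels), "R" (3x3) and "t" (3): a world point X has camera coordinates R X + t. Camera axes: x right, y down, z forward; pixel columns grow to the right and rows downward; lengths in m; the calibration is good to about 2 mm. A picture is of the moment at which its call begins. calibration takes no time and is no camera call.
- manip.job_done(): hands the job in; it is judged then, once.
The state is a dict: "time_s": time; "q": joint angles; "dq": joint speeds; "joint_efforts": joint torques, N m; "tool_pos": TCP position; "eef_rot": TCP orientation; "force": force on the tool from outside, world axes, zero at the start; "torque": the same for the moment, N m; "grip_width": finger opening in m; "finger_force": force on a finger pad.
Only numpy, scipy, OpenCV 4.12 (cv2) and the standard library are available. Lean on these libraries where they do the work, as an engineer would, in place of code of your own. Each camera call takes 0.05 s, during which the arm holds its last target. There are 200 camera calls.

## Working session

There is one attempt and no reset: what is moved stays moved. The work goes in short steps, Python scripts to look and compute and a shell command to move; the robot and the scene stay as the last step left them, time stands still between calls to the robot, and variables do not carry over. Pictures are saved under pics/ and viewed, at most 10 in all, crops included, and the job is handed in when it is done.

```bash
mkdir -p pics; python3 - <<'E'
from station import manip
import cv2,numpy as np
print(manip.pinch_z, manip.state())
for n in("scene","top"):
    cv2.imwrite(f"pics/{n}0.png",manip.get_image(n)[:,:,::-1]); 
    c=manip.calibration(n);print(n,{k:np.round(v,4).tolist() for k,v in c.items()})
E
```

```text
0.0188 {'time_s': 0.0, 'q': array([-1.27740913e+00,  1.31173636e-01,  1.48926690e+00,  1.92781014e-06,
        1.52297709e+00, -8.53974141e-02]), 'dq': array([ 0.00146237, -0.0002231 ,  0.00050728,  0.00106852,  0.00113277,
        0.00175177]), 'joint_efforts': array([-2.39853245e-03, -5.59855771e+01, -4.91748548e+01,  7.66043644e-02,
        3.57360870e-02, -8.83898565e-05]), 'tool_pos': array([ 0.22173542, -0.55692231,  0.21758678]), 'eef_rot': array([ 9.82118423e-01,  1.88261975e-01, -9.37656420e-05, -9.07658768e-04]), 'force': array([-0.35979459,  0.41090419,  0.57045735]), 'torque': array([0.00465299, 0.05487677, 0.00104383]), 'finger_force': 0.0, 'grip_width': 0.09294588853404567}
scene {'fx': 366.8517, 'fy': 366.8517, 'cx': 316.7774, 'cy': 196.493, 'R': [[-0.8116, -0.5841, 0.0138], [-0.3985, 0.536, -0.7442], [0.4273, -0.6095, -0.6678]], 't': [0.4324, 0.3491, 0.7971]}
top {'fx': 408.3614, 'fy': 408.3614, 'cx': 323.1529, 'cy': 200.6805, 'R': [[0.0167, -0.9998, 0.005], [-0.9932, -0.0171, -0.1155], [0.1156, -0.003, -0.9933]], 't': [-0.1, 0.6133, 0.9246]}
```

View pics/scene0.png

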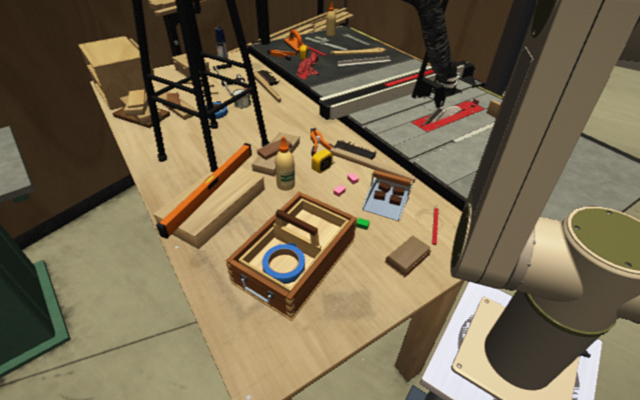

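View pics/top0.png

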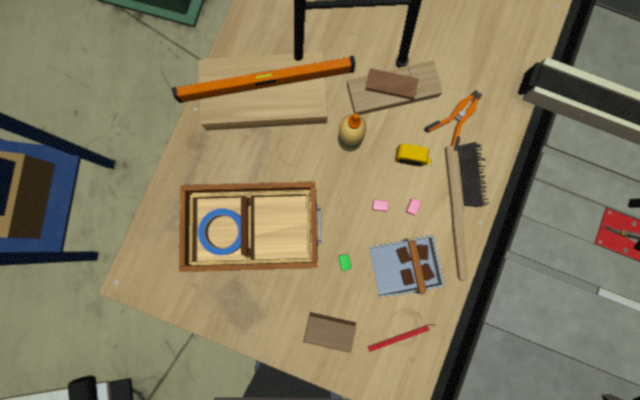

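The scene view shows the box with till and blue roll at about (290,255) and the pan with its bar at (390,190). The top view shows the box rim from (180,185) to (317,270), the till bar at (247,226), and the pan at (372–440, 235–295) with its lip on the left and its bar at about (417,266).

```bash
python3 - <<'E'
import cv2,numpy as np
t=cv2.imread("pics/top0.png"); s=cv2.imread("pics/scene0.png")
a=cv2.resize(t[225:305,365:450],None,fx=4.5,fy=4.5,interpolation=cv2.INTER_CUBIC)
b=cv2.resize(t[175:280,175:330],None,fx=2.6,fy=2.6,interpolation=cv2.INTER_CUBIC)
c=cv2.resize(s[165:225,355:420],None,fx=4,fy=4,interpolation=cv2.INTER_CUBIC)
o=np.zeros((600,800,3),np.uint8)
o[:a.shape[0],:a.shape[1]]=a; o[:b.shape[0],390:390+b.shape[1]]=b[:,:410]; o[300:300+c.shape[0],450:450+c.shape[1]]=c
cv2.imwrite("pics/crop0.png",o)
E
```

```text
(no output)
```

View pics/crop0.png

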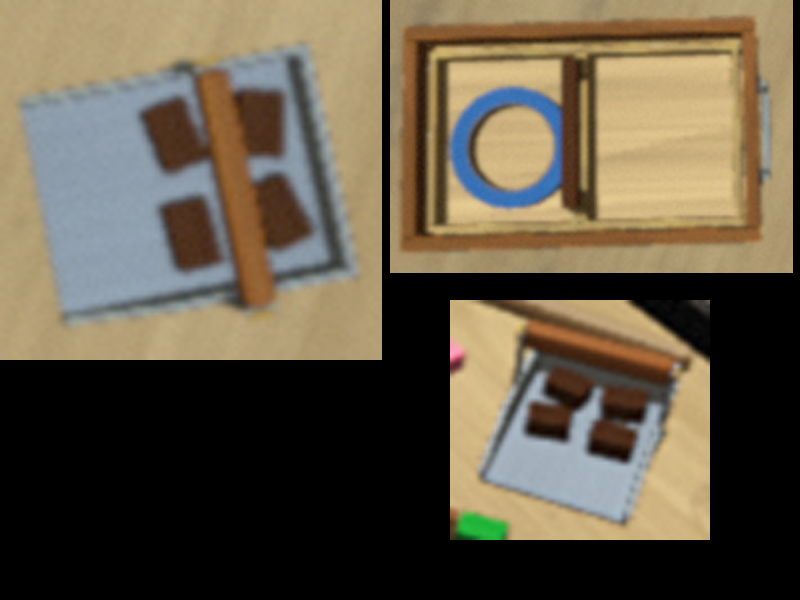

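The crops show the pan bar running from (212,72) to (258,303) and the lip corners at (22,100) and (67,322). The till bar spans u 563–580, v 57–212, and the box rim corners are (403,28), (755,18), (762,240) and (403,250).

```bash
cat > h.py <<'E'
import numpy as np
from station import manip
def ray(n,u,v,z):
    c=manip.calibration(n);R=np.array(c["R"]);t=np.array(c["t"])
    C=-R.T@t; d=R.T@np.array([(u-c["cx"])/c["fx"],(v-c["cy"])/c["fy"],1])
    return C+d*(z-C[2])/d[2]
def proj(n,X):
    c=manip.calibration(n);p=np.array(c["R"])@X+c["t"]
    return p[0]/p[2]*c["fx"]+c["cx"],p[1]/p[2]*c["fy"]+c["cy"]
E
python3 - <<'E'
from h import *
A=lambda u,v,z:ray("top",365+u/4.5-.4,225+v/4.5-.4,z)
B=lambda u,v,z:ray("top",175+(u-390)/2.6-.3,175+v/2.6-.3,z)
C=lambda u,v,z:ray("scene",355+(u-450)/4-.4,165+(v-300)/4-.4,z)
a,b=A(212,72,.096),A(258,303,.096);print("panbar",a,b,(a+b)/2,np.linalg.norm(a-b),np.degrees(np.arctan2(*(a-b)[1::-1])))
a,b=A(22,100,.003),A(67,322,.003);print("lip",a,b,(a+b)/2,np.linalg.norm(a-b),np.degrees(np.arctan2(*(a-b)[1::-1])))
a,b=C(484,478,.003),C(628,520,.003);print("lip scene",a,b,(a+b)/2)
a,b=C(527,332,.09),C(675,372,.09);print("bar scene mid side",a,b,(a+b)/2)
a,b=B(571.5,57,.159),B(570.5,211,.159);print("till",a,b,(a+b)/2,np.degrees(np.arctan2(*(a-b)[1::-1])))
k=[B(*p,.095) for p in((403,28),(755,18),(762,240),(403,250))];print("box",k,sum(k)/4)
k=[B(*p,.089) for p in((430,45),(743,38),(746,228),(428,235))];print("tillrim",k,sum(k)/4)
s=manip.state();print(s["tool_pos"])
E
```

```text
panbar [ 0.5235992  -0.28399994  0.096     ] [ 0.41407053 -0.30507585  0.096     ] [ 0.46883486 -0.29453789  0.096     ] 0.11153799078007298 10.891934730177084
lip [ 0.50906082 -0.20287238  0.003     ] [ 0.39327329 -0.22699384  0.003     ] [ 0.45116705 -0.21493311  0.003     ] 0.1182733906844757 11.767843170207472
lip scene [ 0.50171365 -0.20152698  0.003     ] [ 0.39163929 -0.22662209  0.003     ] [ 0.44667647 -0.21407453  0.003     ]
bar scene mid side [ 0.5182461 -0.2780801  0.09     ] [ 0.40582314 -0.30192598  0.09      ] [ 0.46203462 -0.29000304  0.09      ]
till [0.60616406 0.07198219 0.159     ] [0.48595409 0.06808019 0.159     ] [0.54605908 0.07003119 0.159     ] 1.859163586660067
box [array([0.63641323, 0.22833891, 0.095     ]), array([ 0.65025432, -0.0708299 ,  0.095     ]), array([ 0.46328896, -0.08020136,  0.095     ]), array([0.45018619, 0.21768538, 0.095     ])] [0.55003568 0.07374825 0.095     ]
tillrim [array([0.62302261, 0.2065762 , 0.089     ]), array([ 0.63371504, -0.06077382,  0.089     ]), array([ 0.47274465, -0.06655185,  0.089     ]), array([0.4625556 , 0.19954012, 0.089     ])] [0.54800948 0.06969766 0.089     ]
[ 0.22177716 -0.55696004  0.21768108]
```

```bash
python3 -m handwheel '[[0.5,[6,6.5,0],[0,0,-3]],[0.5,[12,13,0],[0,0,-6]],[0.5,[18,20,-2],[0,0,-8]],[0.3,[24.4,26.3,-4],[0,0,-10.4]],[0.3,[24.4,26.3,-7],[0,0,-10.4]],[0.3,[24.4,26.3,-8],[0,0,-10.4]],[0.3,[24.4,26.3,-8],[0,0,-10.4]],[0.3,[24.4,26.3,-8],[0,0,-10.4]],[0.3,[24.4,26.3,-8],[0,0,-10.4]],[0.3,[24.4,26.3,-8],[0,0,-10.4]]]' 
python3 - <<'E'
from h import *
import cv2
s=cv2.cvtColor(manip.get_image("scene"),4);t=cv2.cvtColor(manip.get_image("top"),4)
a=cv2.resize(s[120:240,330:450],None,fx=3.3,fy=3.3,interpolation=2)
b=cv2.resize(t[190:310,350:470],None,fx=3.3,fy=3.3,interpolation=2)
cv2.imwrite("pics/c1.png",cv2.hconcat([a,b]))
p=manip.state();print(p["tool_pos"],p["q"])
E
```

```text
time_s: 1.35
tool_pos: [0.4657, -0.2958, 0.1397]
eef_rot: [0.995, 0.098, 0.001, 0.001]
force: [0.5, -0.6, -1.0]
grip_width: 0.0603
finger_force: 0.0
[ 0.4657022  -0.29544906  0.1393041 ] [-6.58270943e-01  5.00894692e-02  1.72006650e+00 -5.94770797e-05
  1.37033676e+00  7.16730454e-01]
```

View pics/c1.png

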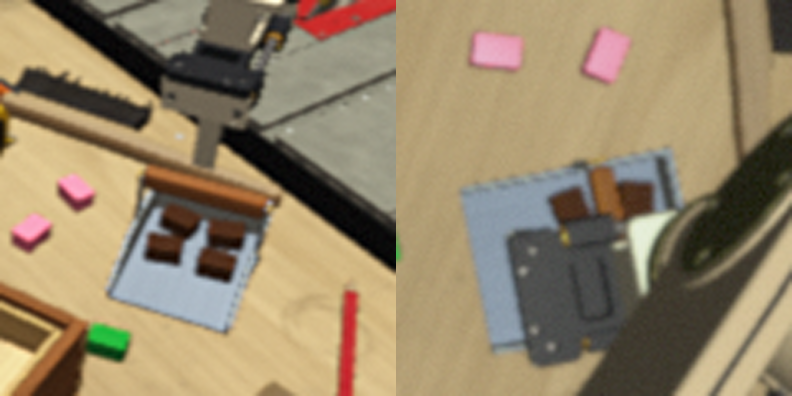

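The scene crop shows the finger at (208,150), centred along the bar at (207,190). In the top view the gripper body is square to the bar. I'll descend and grip.

```bash
python3 -m handwheel '[[0.3,[0,0,-3],[0,0,0]],[0.3,[0,0,-5],[0,0,0]],[0.3,[0,0,-6.5],[0,0,0]],[0.3,[0,0,-7.2],[0,0,0]],[0.3,[0,0,-7.2],[0,0,0]],[0.3,[0,0,-7.2],[0,0,0]],[-1,[0,0,-7.2],[0,0,0]],[-1,[0,0,-7.2],[0,0,0]],[-1,[0,0,-7.2],[0,0,0]],[-1,[0,0,-7.2],[0,0,0]],[-1,[0,0,-7.2],[0,0,0]],[-1,[0,0,-7.2],[0,0,0]]]' 50
```

```text
time_s: 2.95
tool_pos: [0.4659, -0.2946, 0.0667]
eef_rot: [0.995, 0.098, 0.0, 0.0]
force: [0.6, -1.0, -0.9]
grip_width: 0.0156
finger_force: 50.0
```

Gripped at 15.6 mm. Now I'll lift it, carry it level to the pre-pour pose and check.

```bash
python3 -m handwheel '[[-1,[0,0,0.5],[0,0,0]],[-1,[0,0,2],[0,0,0]],[-1,[0,0,4.5],[0,0,0]],[-1,[0,0,7.5],[0,0,0]],[-1,[0.3,0.7,10],[0,0,-0.5]],[-1,[1,2,12],[0,0,-1]],[-1,[2,4,13],[0,0,-2]],[-1,[3.2,6.5,13],[0,0,-3.5]],[-1,[4.5,9,13],[0,0,-5]],[-1,[5.7,11.5,13],[0,0,-6.5]],[-1,[7,14,13],[0,0,-8]],[-1,[8,16,13],[0,0,-8.7]],[-1,[8.5,17,13],[0,0,-9]],[-1,[8.5,17,13],[0,0,-9]],[-1,[8.5,17,13],[0,0,-9]],[-1,[8.5,17,13],[0,0,-9]]]' 
python3 - <<'E'
from h import *
import cv2
s=cv2.cvtColor(manip.get_image("scene"),4);t=cv2.cvtColor(manip.get_image("top"),4)
a=cv2.resize(s[120:320,220:420],None,fx=2,fy=2,interpolation=2)
b=cv2.resize(t[140:340,200:400],None,fx=2,fy=2,interpolation=2)
cv2.imwrite("pics/c2.png",cv2.hconcat([a,b]))
p=manip.state();print(p["tool_pos"],p["q"],p["grip_width"])
E
```

```text
time_s: 4.95
tool_pos: [0.5506, -0.1252, 0.1966]
eef_rot: [1.0, 0.02, -0.0, 0.0]
force: [0.2, 0.2, -2.9]
grip_width: 0.0156
finger_force: 50.0
[ 0.55067167 -0.12506489  0.19664071] [-3.14069176e-01  4.63359947e-02  1.61742417e+00 -7.32572119e-05
  1.47787727e+00  1.21739317e+00] 0.01568427034172991
```

View pics/c2.png

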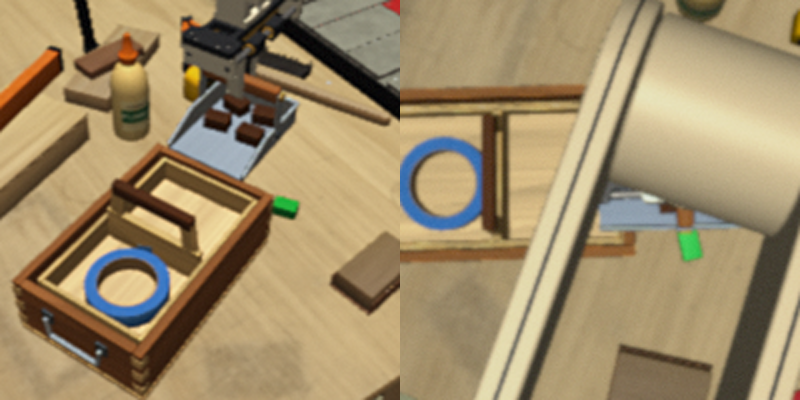

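The scene crop shows all four blocks still in the pan, with lip corners at (170,148) and (240,178) beside the near end of the box. Next is the tip, pivoting about the lip.

```bash
python3 -m handwheel '[[-1,[0,0.5,-1],[-3,-0.1,0]],[-1,[0,1.5,-0.7],[-10,-0.4,0]],[-1,[0,2.6,0.2],[-17,-0.7,0]],[-1,[0,4,1],[-25,-1,0]],[-1,[0,4.6,1.2],[-28,-1.1,0]],[-1,[0,5.2,1.5],[-32,-1.3,0]],[-1,[0,5.5,1.6],[-34,-1.4,0]],[-1,[0,5.9,1.8],[-36,-1.4,0]],[-1,[0,6.2,1.9],[-38,-1.5,0]],[-1,[0,6.6,2],[-40,-1.6,0]],[-1,[0,7,2.1],[-42,-1.7,0]],[-1,[0,7.4,2.2],[-44,-1.8,0]],[-1,[0,7.8,2.2],[-46,-1.8,0]],[-1,[0,8.1,2.2],[-48,-1.9,0]],[-1,[0,8.4,2.3],[-50,-2,0]],[-1,[0,8.4,2.3],[-50,-2,0]],[-1,[0,8.4,2.3],[-50,-2,0]],[-1,[0,8.4,2.3],[-50,-2,0]]]' 
python3 - <<'E'
from h import *
import cv2
s=cv2.cvtColor(manip.get_image("scene"),4)
cv2.imwrite("pics/c3.png",cv2.resize(s[120:320,220:420],None,fx=3,fy=3,interpolation=2))
p=manip.state();print(p["tool_pos"],p["q"],p["grip_width"],p["force"])
E
```

```text
time_s: 7.3
tool_pos: [0.5511, -0.0407, 0.22]
eef_rot: [0.906, 0.018, 0.009, 0.423]
force: [0.0, -0.5, -1.3]
grip_width: 0.0156
finger_force: 50.0
[ 0.55102884 -0.04069162  0.219985  ] [ 0.34504234  0.21432854  1.64442229 -0.82037171  1.60890446  1.98618428] 0.015696740197699868 [ 0.53254829  0.80314833 -2.0225703 ]
```

View pics/c3.png

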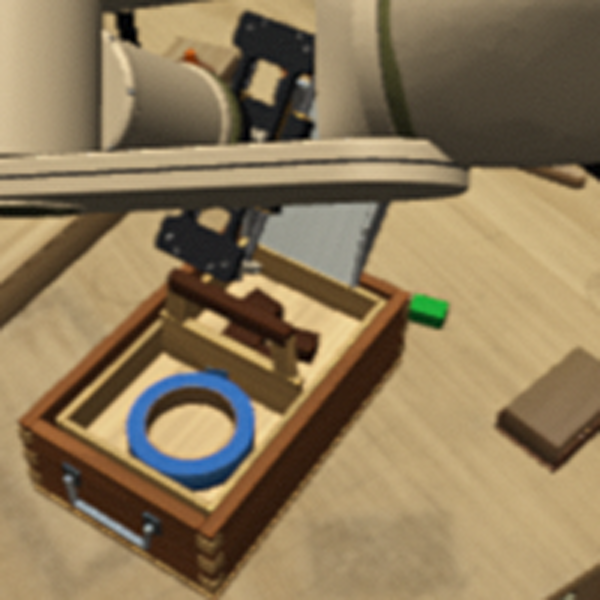

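The blocks are lying in the bay at about (260,310), and the visible pan floor is empty. I'll reverse the tip and back off, then count the blocks.

```bash
python3 -m handwheel '[[-1,[0,-0.5,0.5],[4,0.2,0]],[-1,[0,-1.5,0.7],[10,0.4,0]],[-1,[0,-3,0.7],[18,0.7,0]],[-1,[0,-4.5,0.3],[26,1,0]],[-1,[0,-6,0],[34,1.4,0]],[-1,[0,-7.5,0],[42,1.7,0]],[-1,[0,-10,-0.5],[50,2,0]],[-1,[-0.5,-14,-1],[50,2,1]],[-1,[-3,-19,-1.5],[50,2,4]],[-1,[-6,-23,-2],[50,2,7]],[-1,[-8.5,-25.4,-2.5],[50,2,8]],[-1,[-8.5,-25.4,-2.5],[50,2,8]],[-1,[-8.5,-25.4,-2.5],[50,2,8]]]' 
python3 - <<'E'
from h import *
import cv2
s=cv2.cvtColor(manip.get_image("scene"),4);t=cv2.cvtColor(manip.get_image("top"),4)
a=cv2.resize(s[120:320,220:420],None,fx=2,fy=2,interpolation=2)
b=cv2.resize(t[140:340,200:400],None,fx=2,fy=2,interpolation=2)
cv2.imwrite("pics/c4.png",cv2.hconcat([a,b]))
p=manip.state();print(p["tool_pos"],p["eef_rot"],p["grip_width"])
E
```

```text
time_s: 8.98
tool_pos: [0.4659, -0.2945, 0.195]
eef_rot: [0.996, 0.081, 0.029, -0.001]
force: [0.4, 1.1, -1.9]
grip_width: 0.0158
finger_force: 50.0
[ 0.46652803 -0.29392987  0.19499965] [ 0.99624463  0.08167228  0.02872264 -0.00113785] 0.015746349773922808
```

View pics/c4.png

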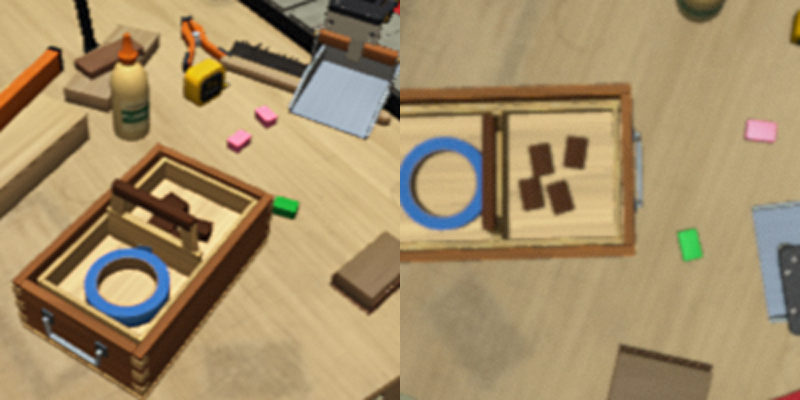

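All four blocks lie in the bay, at about (540,160), (576,152), (531,193) and (560,197) in the top crop, and the pan is empty. Before setting it down I'll work out the rotation needed to level it.

```bash
python3 - <<'E'
from scipy.spatial.transform import Rotation as R
from station import manip
s=manip.state()
print((R.from_quat([.9951,.0985,0,0])*R.from_quat(s["eef_rot"]).inv()).as_rotvec(degrees=True),s["tool_pos"])
E
```

```text
[-0.45405002  3.26312594  1.93221435] [ 0.46652803 -0.29392987  0.19499965]
```

```bash
python3 -m handwheel '[[-1,[0,0,-1],[-0.4,3.2,1.9]],[-1,[0,0,-4],[-0.4,3.2,1.9]],[-1,[0,0,-7],[-0.4,3.2,1.9]],[-1,[0,0,-9.5],[-0.4,3.2,1.9]],[-1,[0,0,-11],[-0.4,3.2,1.9]],[-1,[0,0,-12],[-0.4,3.2,1.9]],[-1,[0,0,-12.5],[-0.4,3.2,1.9]],[-1,[0,0,-12.8],[-0.4,3.2,1.9]],[-1,[0,0,-12.8],[-0.4,3.2,1.9]],[-1,[0,0,-12.8],[-0.4,3.2,1.9]]]'
```

```text
time_s: 10.32
tool_pos: [0.4662, -0.2948, 0.0672]
eef_rot: [0.995, 0.098, 0.001, -0.0]
force: [-0.2, -0.3, -1.4]
grip_width: 0.0159
finger_force: 50.0
```

```bash
python3 -m handwheel '[[-1,[0,0,-0.15],[0,0,0]],[-1,[0,0,-0.15],[0,0,0]],[0.2,[0,0,-0.15],[0,0,0]],[0.2,[0,0,-0.15],[0,0,0]],[0.2,[0,0,-0.15],[0,0,0]],[0.2,[0,0,-0.15],[0,0,0]],[0.2,[0,0,1],[0,0,0]],[0.2,[0,0,4],[0,0,0]],[0.2,[0,0,9],[0,0,0]],[0.2,[0,0,14],[0,0,0]],[0.2,[0,0,17],[0,0,0]],[0.2,[0,0,17],[0,0,0]],[0.2,[0,0,17],[0,0,0]]]'
python3 - <<'E'
from h import *
import cv2
t=cv2.cvtColor(manip.get_image("top"),4);s=cv2.cvtColor(manip.get_image("scene"),4)
b=cv2.resize(t[160:310,180:460],None,fx=2.8,fy=2.8,interpolation=2)
a=cv2.resize(s[120:200,340:440],None,fx=2.2,fy=2.2,interpolation=2)
o=np.zeros((600,784,3),np.uint8);o[:420]=b;o[420:596,:220]=a
cv2.imwrite("pics/c5.png",o)
p=manip.state();print(p["tool_pos"],p["eef_rot"],p["q"])
E
```

```text
time_s: 11.95
tool_pos: [0.4656, -0.2942, 0.2359]
eef_rot: [0.995, 0.098, 0.0, -0.001]
force: [-0.4, 0.4, -0.9]
grip_width: 0.0562
finger_force: 0.0
[ 0.46510609 -0.29385127  0.2347227 ] [ 9.95204641e-01  9.77995702e-02 -7.00891044e-04 -1.57364016e-03] [-6.57585630e-01 -7.64194215e-03  1.60270864e+00  1.33002131e-03
  1.54970437e+00  7.17267941e-01]
```

View pics/c5.png

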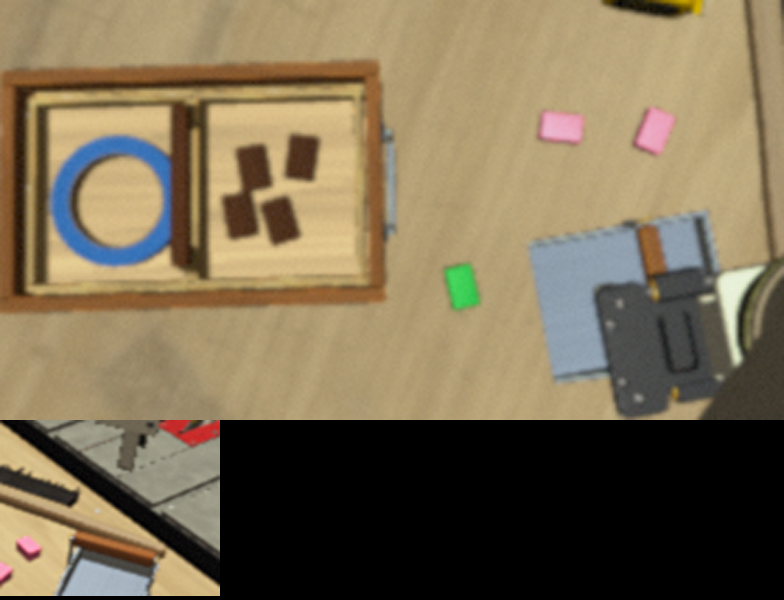

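The pan stands flat and free at its old place, and the box is undisturbed. The till bar spans u 173–190, v 102–268 in this crop.

```bash
python3 - <<'E'
from h import *
B=lambda u,v,z:ray("top",180+u/2.8-.3,160+v/2.8-.3,z)
a,b=B(181,102,.159),B(181,268,.159);m=(a+b)/2
print(m,np.linalg.norm(a-b),np.degrees(np.arctan2(*(a-b)[1::-1])))
k=[B(*p,.095) for p in((5,72),(378,62),(384,298),(3,310))];print("box",sum(k)/4)
for i in range(4):
  d=k[i]-k[(i+1)%4];print(np.linalg.norm(d),np.degrees(np.arctan2(d[1],d[0])))
s=manip.state();q=s["eef_rot"];print(s["tool_pos"],"yaw",2*np.degrees(np.arctan2(q[1],q[0])))
E
```

```text
[0.54700876 0.07001566 0.159     ] 0.12043131371008638 2.23048464195143
box [0.55066181 0.0729256  0.095     ]
0.2946839263021947 92.55596072742846
0.18479009202127242 2.5304172263669917
0.29390729357952067 -87.27437774522821
0.18566167947546255 -177.2293933998483
[ 0.46510609 -0.29385127  0.2347227 ] yaw 11.224964638678863
```

```bash
python3 -m handwheel '[[0.2,[1,4,0],[0,0,-1]],[0.2,[2.5,10,0],[0,0,-3]],[0.2,[4,16,0],[0,0,-5]],[0.2,[5.5,22,0],[0,0,-7]],[0.2,[7,28,0],[0,0,-8]],[0.2,[8,34,0],[0,0,-8.9]],[0.2,[8.1,36.4,0],[0,0,-8.9]],[0.2,[8.1,36.4,-3],[0,0,-8.9]],[0.2,[8.1,36.4,-6],[0,0,-8.9]],[0.2,[8.1,36.4,-8.5],[0,0,-8.9]],[0.2,[8.1,36.4,-10],[0,0,-8.9]],[0.2,[8.1,36.4,-10.6],[0,0,-8.9]],[0.2,[8.1,36.4,-10.6],[0,0,-8.9]],[0.2,[8.1,36.4,-10.6],[0,0,-8.9]],[-1,[8.1,36.4,-10.6],[0,0,-8.9]],[-1,[8.1,36.4,-10.6],[0,0,-8.9]],[-1,[8.1,36.4,-10.6],[0,0,-8.9]],[-1,[8.1,36.4,-10.6],[0,0,-8.9]],[-1,[8.1,36.4,-10.6],[0,0,-8.9]],[-1,[8.1,36.4,-10.6],[0,0,-8.9]]]' 8
```

```text
time_s: 14.55
tool_pos: [0.5469, 0.0699, 0.1307]
eef_rot: [1.0, 0.02, 0.001, -0.001]
force: [0.5, 2.5, 0.3]
grip_width: 0.0142
finger_force: 8.0
```

```bash
python3 -m handwheel '[[-1,[0,0,0],[0,0,0]],[-1,[0,0,0],[0,0,0]],[-1,[0,0,0.3],[0,0,0]],[-1,[0,0,0.6],[0,0,0]],[-1,[0,0,1],[0,0,0]],[-1,[0,0,1.5],[0,0,0]],[-1,[0,0,2],[0,0,0]],[-1,[0,0,2.5],[0,0,0]],[-1,[0,0,3],[0,0,0]],[-1,[0,0,3],[0,0,0]]]' 58
```

```text
time_s: 15.8
tool_pos: [0.5473, 0.0696, 0.1613]
eef_rot: [1.0, 0.02, 0.001, -0.0]
force: [-0.0, -0.2, -5.7]
grip_width: 0.0139
finger_force: 58.0
```

Force reads 5.7 N, the weight of the loaded till, with no lateral load. I'll lift the rest of the way.

```bash
python3 -m handwheel '[[-1,[0,0,0.5],[0,0,0]],[-1,[0,0,1.5],[0,0,0]],[-1,[0,0,2.7],[0,0,0]],[-1,[0,0,4],[0,0,0]],[-1,[0,0,5.5],[0,0,0]],[-1,[0,0,7],[0,0,0]],[-1,[0,0,8.5],[0,0,0]],[-1,[0,0,10],[0,0,0]],[-1,[0,0,11],[0,0,0]],[-1,[0,0,11.6],[0,0,0]],[-1,[0,0,12],[0,0,0]],[-1,[0,0,12],[0,0,0]],[-1,[0,0,12],[0,0,0]],[-1,[0,0,12],[0,0,0]],[-1,[0,0,12],[0,0,0]],[-1,[0,0,12],[0,0,0]]]'
python3 - <<'E'
from h import *
import cv2
t=cv2.cvtColor(manip.get_image("top"),4);s=cv2.cvtColor(manip.get_image("scene"),4)
b=cv2.resize(t[110:310,160:460],None,fx=1.3,fy=1.3,interpolation=2)
a=cv2.resize(s[80:330,200:450],None,fx=2,fy=2,interpolation=2)
o=np.zeros((520,900,3),np.uint8);o[:260,505:895]=b;o[:500,:500]=a
cv2.imwrite("pics/c6.png",o[:,:800])
p=manip.state();print(p["tool_pos"],p["eef_rot"],p["dq"],p["force"],p["grip_width"])
E
```

```text
time_s: 17.8
tool_pos: [0.5469, 0.0695, 0.2805]
eef_rot: [1.0, 0.02, 0.0, -0.0]
force: [-1.7, 0.1, -6.4]
grip_width: 0.0137
finger_force: 58.0
[0.54690855 0.06951952 0.28062355] [ 9.99794102e-01  2.02812075e-02  4.57155017e-04 -4.65626115e-04] [ 0.00073881 -0.00217788  0.00029469  0.00067587  0.00169417  0.00135998] [-0.03849941  0.08676466 -5.90901167] 0.013128682275591448
```

View pics/c6.png

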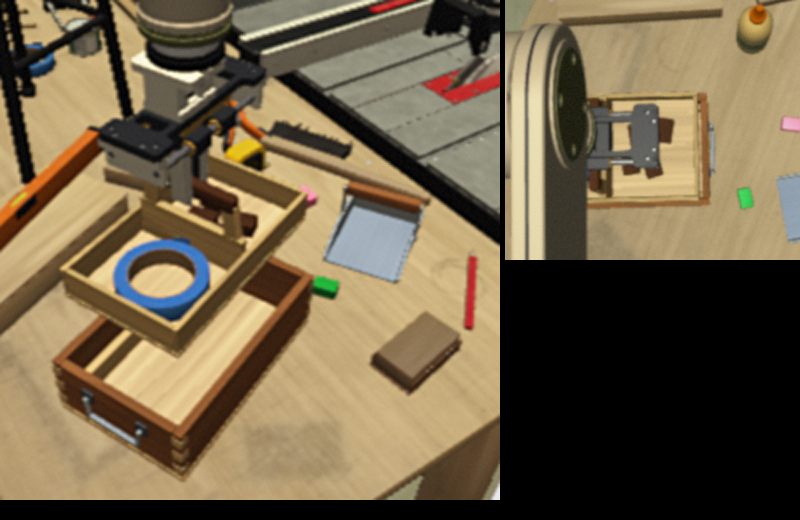

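The till, with the roll and blocks in it, hangs clear over the empty box. As a quick level check I'll compare the rim corners seen at about (65,268), (180,332) and (307,195) with where a level till would project.

```bash
python3 - <<'E'
from h import *
c=np.array([.547,.0695,.2806+.0188-.059]);y=np.radians(2.3);ex=np.array([np.cos(y),np.sin(y),0]);ey=np.array([-np.sin(y),np.cos(y),0])
for a,b in((1,1),(-1,1),(-1,-1),(1,-1)):
    u,v=proj("scene",c+a*.077*ex+b*.132*ey);print(a,b,round((u-200)*2),round((v-80)*2))
print(manip.state()["force"],manip.state()["torque"])
E
```

```text
1 1 58 264
-1 1 175 327
-1 -1 307 188
1 -1 202 145
[-0.03849941  0.08676466 -5.90901167] [0.02265141 0.00817586 0.02433791]
```

```bash
python3 -c "
from station import manip
print(manip.job_done())"
```

```text
the job is handed in; nothing more can be done
None
```

The job is handed in at about 18 s: all four blocks are in the till's bay, the pan stands flat on the table at its old spot, and the arm holds the loaded till still and level about 10 cm above the box rim.

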